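# Sort the rewiring parts and stack the caddy on the bail crate

### The arm

A 6-joint arm with a two-finger parallel gripper is mounted at the origin on the work surface. World frame = base frame: x ahead of the robot, y to its left, z up, the work surface at z = 0. Lengths are in mm, angles in rad, forces in N, time in s.
With the tool pointing down it reaches from about 375 to 900 mm from the base axis. Payload 3.1 kg.
Tool frame: the origin (TCP) lies at the very end of the fingers, on their centre line; the grasp point (between the pads) lies 19 mm behind it; z points along the fingers, y is the line along which they close (so a half turn about z gives the same grasp; the last joint's range is limited). The gripper opens to 87 mm and grips with 3 to 60 N. Pads are 19 mm wide; open, the fingers measure 117 mm over their backs; the gripper's body (75 mm by 190 mm) begins 51 mm behind the grasp point.
Start: joints at [0.953, 0.527, 1.433, -0, 1.181, -0.178], TCP at [266.057, 565.518, 222.548] pointing down, gripper open.
Joint ranges: [-3.08, 3.08], [-0.75, 2.2], [0.22, 2.44], [-1.43, 4.57], [0, 2.65], [-2.85, 2.85]. Speed limits (rad/s): [2.79, 2.79, 3.14, 3.14, 3.14, 3.14].

### API

Orientations are given as a unit quaternion [w, x, y, z].
In Python, from plant import manip, eyes gives the robot as it stands. The module is installed in compiled form; this text tells all that it offers.
- The arm moves only by the shell command python3 -m crank 'ROWS' [FORCE]. ROWS is a JSON object of lists of equal length, an entry for each row: "claw": the finger opening in mm, from 0 to 87; "delta_pos": the shift along the world's x, y, z in mm, a list of three; "delta_rot": the turn, a rotation vector about the world's x, y, z in rad, a list of three. In form: {"claw": [claw, ...], "delta_pos": [[dx, dy, dz], ...], "delta_rot": [[rx, ry, rz], ...]}. A call has exactly 10 rows; each row is the pose to reach, as a shift and turn from the pose commanded when the call began; what a row does not reach only later rows make up. A row lasts 1/8 s, in which the tool goes at most 62.5 mm and 10.7 degrees, less where a joint would pass 70% of its speed; a pose out of reach is approached as far as the arm can. A call with a gripper value outside its range is refused whole. The fingers move at their own pace and stop on an object; FORCE is the grip in N (left out, the last holds). Time passes only in rows, so rows that repeat a pose let the fingers close, or fill a call up. It gives the time, the measured TCP pose, the force, the opening and the grip force at its end, in the units of the state.
- manip.observe(): the state, without advancing time (a new reading comes with each control period).
- eyes.camera(name): name is "side" or "top"; returns a dict with "image" (384x512x3 uint8, red, green, blue), "range_z" (384x512 float32, mm along the optical axis (not along the pixel's ray), 0 where there is no reading), "fx", "fy", "cx", "cy" (pixels), "k1" (the pictures are not rectified: a ray, as slopes to the right and down, at radius r is drawn at 1 + k1 r^2 times it, then the intrinsics apply), "R" (3x3) and "t" (3): a world point X has camera coordinates R X + t. Camera axes: x right, y down, z forward; pixel columns grow to the right and rows downward; lengths in mm; the calibration is good to about 2 mm. A picture is of the moment at which its call begins.
- manip.hand_in(): hands the job in; it is judged then, once.
The state is a dict: "t": time; "q": joint angles; "joint_vel": joint speeds; "tau": joint torques, N m; "ee_pos": TCP position; "tool_rot": TCP orientation; "wrist_force": force on the tool from outside, world axes, zero at the start; "wrist_torque": the same for the moment, N m; "finger_gap": finger opening in mm; "finger_force": force on a finger pad.
Only numpy, scipy, OpenCV 4.12 (cv2) and the standard library are available. Lean on these libraries where they do the work, as an engineer would, in place of code of your own. Each camera call takes 0.05 s, during which the arm holds its last target. There are 200 camera calls.

### The job

Put away the parts from the guitar and amp job: the transformer stands on the floor of the grey crate, both pickups lie flat in the red bin (not piled on each other), and the knob stands upright, as it is now, in the blue bin. Only once the transformer is in, swing both yellow bail arms of the crate fully in and stack the wooden caddy on top of them, level, centred on the crate and lined up with its length. Leave everything released and still.

Things in the scene. Friction and masses are not known exactly. Their poses are not given: they have to be found in the camera images.
- transformer_mid (a point): Small mains transformer: dark iron core 46 (x) x 24 (y) x 42 mm tall with a copper-coloured winding 30 (x) x 40 (y) x 28 mm through its middle; 0.3 kg, standing on the table. Point: its centre, 21 mm above its underside. x along the 46 mm core, z up. Plain grasp: across the winding's 40 mm, along y.
- pickup_chrome_mid (a point): Guitar pickup (humbucker), a rectangular block 70 x 38 x 22 mm, bright chrome, with a row of six pole dots on top; 0.12 kg. Point: its centre, half-way up. x along its 70 mm length, z up.
- pickup_cream_mid (a point): Guitar pickup (humbucker), a rectangular block 70 x 38 x 22 mm, cream coloured, with a row of six pole dots on top; 0.12 kg. Point: its centre, half-way up. x along its 70 mm length, z up.
- knob_mid (a point): Black round amplifier knob, 32 mm in diameter, 20 mm tall, with a white pointer line on top; 25 g. Point: its centre, half-way up. z up.
- caddy_grip (a point): Open plywood caddy (empty), 130 (x) x 90 (y) mm, walls 30 mm high, with a dark wooden carrying bar lengthwise over its middle; 0.22 kg. Point: centre of the bar, 62 mm above the caddy's underside and over its middle. The bar is 12 mm thick (y), 20 mm tall, 110 mm long (along x); clear below it is 47 mm to the caddy floor. z up.
- crate: Grey plastic crate, open on top, 200 (x) x 140 (y) x 65 mm high, walls and floor 4 mm, with a yellow wire bail arm at each end. Origin: centre of its underside; x along its length. The floor is 4 mm above the origin. With both bails in, their bars lie at x = +-47 mm with their tops 74 mm above the origin; the caddy rests on these, smaller than the mouth. Fixed to the table.
- bail_a (a joint): Angle q of the yellow bail arm at the crate's +x end: 0 = fully in (level, bar across the mouth, a stop); grows as the bar rises and swings out, 1.57 = upright, stop 2.2; starts 1.45 to 1.8. Bar 8 mm thick, 136 mm long along crate y; its centre at crate x = +(85 - 38 cos q) mm, z = 70 + 38 sin q mm. Stays where left (friction, 1 N at the bar).
- bail_b (a joint): Angle q of the yellow bail arm at the crate's -x end: 0 = fully in (level, bar across the mouth, a stop); grows as the bar rises and swings out, 1.57 = upright, stop 2.2; starts 1.45 to 1.8. Bar 8 mm thick, 136 mm long along crate y; its centre at crate x = -(85 - 38 cos q) mm, z = 70 + 38 sin q mm. Stays where left (friction, 1 N at the bar).
- red_bin: Red plastic bin, open on top, 190 (x) x 120 (y) x 34 mm high, walls and floor 4 mm. Origin: centre of its underside; x along its length. Fixed to the table.
- blue_bin: Blue plastic bin, open on top, 130 (x) x 120 (y) x 34 mm high, walls and floor 4 mm. Origin: centre of its underside; x along its length. Fixed to the table.
There are look-alikes about, which are no part of the job. Of the things that look like the part that bears caddy_grip, the smaller one is meant. Leave any pink look-alike of the blue_bin alone.

How it is judged:
By the outcome, as a careful person would: the job done as asked, in the order asked, and still so for the second after the job is handed in, with the robot touching nothing.
It also fails if it takes over 144 s, if anything falls off the work surface, if the arm or the gripper's body presses on something with over 40 N, if the wrist force passes 120 N, or if a joint passes its speed limit or range.

## Working session

There is one attempt and no reset: what is moved stays moved. The work goes in short steps, Python scripts to look and compute and a shell command to move; the robot and the scene stay as the last step left them, time stands still between calls to the robot, and variables do not carry over. Pictures are saved under pics/ and viewed, at most 14 in all, crops included, and the job is handed in when it is done.

```bash
mkdir -p pics; cat > h.py <<'E'
import numpy as np, cv2
from plant import manip, eyes
def shot(n, f):
    c=eyes.camera(n); cv2.imwrite('pics/'+f, c['image'][:,:,::-1]); np.savez(n+'.npz',**{k:np.array(v) for k,v in c.items()}); return c
def cloud(c):
    h,w=c['range_z'].shape
    K=np.array([[c['fx'],0,c['cx']],[0,c['fy'],c['cy']],[0,0,1]],float)
    u,v=np.meshgrid(np.arange(w),np.arange(h))
    X=(u-c['cx'])/c['fx'];Y=(v-c['cy'])/c['fy']
    a,b=X.copy(),Y.copy()
    for _ in range(20):
        s=1+c['k1']*(a*a+b*b); a=X/s;b=Y/s
    z=c['range_z']; P=np.stack([a*z,b*z,z],-1)-np.array(c['t'])
    W=P@np.array(c['R']); W[z==0]=np.nan
    return W
def load(n): 
    d=np.load(n+'.npz'); return {k:d[k] for k in d}
E
python3 - <<'E'
from h import *
print(manip.observe())
for n in('top','side'):
    c=shot(n,n+'0.png'); print(n,c['fx'],c['k1'],-np.array(c['R']).T@c['t'],np.array(c['R'])[2])
E
```

```text
{'t': 0.0, 'q': array([ 9.52497237e-01,  5.28450407e-01,  1.43392080e+00, -2.85257257e-05,
        1.18136765e+00, -1.78479516e-01]), 'joint_vel': array([-2.59833925e-03, -7.32987800e-05, -9.85937663e-04, -8.02861789e-04,
       -2.94739112e-04,  5.87619956e-04]), 'tau': array([ 1.55247177e-03, -4.40032125e+01, -1.76596838e+01,  6.33475115e-02,
        5.81895432e-02, -1.74246779e-04]), 'ee_pos': array([265.64577328, 564.92286746, 221.57542182]), 'tool_rot': array([-4.04136948e-04,  2.18136159e-01,  9.75917755e-01, -9.94181038e-04]), 'wrist_force': array([-0.06421081,  0.02658991, -0.30423608]), 'wrist_torque': array([ 0.04033862, -0.00455738,  0.03065526]), 'finger_force': 0.0, 'finger_gap': 86.8760710310577}
top 371.35229496694126 -0.05018004560711506 [ 394.36398662  -91.89808397 1124.14166644] [ 0.05091676  0.00253625 -0.99869968]
side 491.36323282406744 -0.015496608951538796 [340.40288796 894.20307543 974.02401215] [ 0.10138353 -0.74259509 -0.66202259]
```

View pics/top0.png

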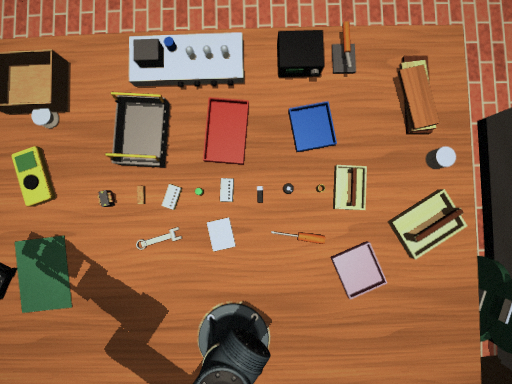

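View pics/side0.png

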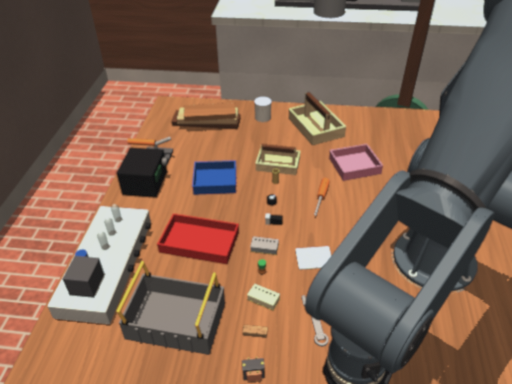

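Top view: crate at about (140,130), red bin (227,131), blue bin (312,127), transformer (106,198), cream pickup (172,197), chrome pickup (227,189), knob (288,188), small caddy (350,188). The pink bin and the big caddy at (428,224) are look-alikes. Now I'll measure these by depth.

```bash
cat >> h.py <<'E'
def blob(W,box,z0,z1,cl=None):
    u0,u1,v0,v1=box; P=W[v0:v1,u0:u1].reshape(-1,3); m=(P[:,2]>z0)&(P[:,2]<z1); P=P[m]
    r=cv2.minAreaRect(P[:,:2].astype(np.float32)); (c,s,a)=r
    if s[0]<s[1]: s=s[::-1]; a+=90
    return np.round(c,1),np.round(s,1),round((a+90)%180-90,1),np.round(np.median(P[:,2]),1),len(P)
E
python3 - <<'E'
from h import *
c=load('top'); W=cloud(c)
for u,v in [(80,220),(200,220),(320,220),(260,140)]: print('table',W[v,u].round(1))
for n,b,z0,z1 in [('trafo',(94,118,185,212),8,60),('trafotop',(94,118,185,212),35,60),('cream',(158,186,180,215),12,40),('chrome',(215,238,172,206),12,40),('knob',(279,298,179,197),10,40),
 ('caddy walls',(328,372,160,214),22,38),('caddy bar',(328,372,160,214),45,90),('caddy all',(328,372,160,214),10,90),('red',(198,254,92,168),22,50),('blue',(284,340,97,156),22,50),('crate',(104,174,88,172),58,69),('bails',(104,174,84,172),98,125),('pinkbail',(104,174,84,115),80,125),('bailb',(104,174,145,175),80,125)]:
    print(n,*blob(W,b,z0,z1))
c=load('side'); V=cloud(c)
for u,v in [(300,320),(240,210)]: print('side table',V[v,u].round(1))
for n,b,z0,z1 in [('trafo',(238,270,352,384),36,60),('cream',(243,285,280,312),18,40),('chrome',(246,282,232,258),18,40),('knob',(262,281,190,209),16,40),('caddybar',(250,305,140,176),45,90),('caddywalls',(250,305,140,176),24,38)]:
    print(n,*blob(V,b,z0,z1))
E
```

```text
table [361.3 459.    2.7]
table [352.5  91.1  -0.4]
table [ 342.8 -271.6   -1.1]
table [591.5 -96.9  -2.4]
trafo [425.5 368.2] [47.1 38.9] 15.0 38.5 230
trafotop [425.5 367.5] [46.6 36.6] 11.8 41.4 153
cream [426.4 174.5] [69.5 38.7] -19.9 22.1 311
chrome [441.9   8.4] [68.8 36.3] -1.4 22.1 308
knob [ 441.3 -176.3] [29.7 29.6] -46.4 20.0 91
caddy walls [ 439.2 -360.2] [130.1  91.8] -4.1 30.1 314
caddy bar [ 439.9 -360.1] [108.9  13.1] -3.7 71.3 213
caddy all [ 439.2 -360.2] [130.1  91.9] -4.2 31.1 642
red [620.1   5.7] [192.1 120.7] -6.2 33.5 389
blue [ 625.7 -253.7] [131.5 121.1] 9.1 33.3 329
crate [621.  255.4] [199.2 148.2] -5.0 64.3 412
bails [626.5 255. ] [181.2 142.4] -4.6 110.9 307
pinkbail [710.  248.2] [142.5  12.9] 84.9 110.6 174
bailb [540.  262.8] [144.   10.2] 85.3 110.9 162
side table [ 3.364e+02  2.237e+02 -1.000e-01]
side table [ 530.6 -130.6    1.3]
trafo [427.8 371.5] [46.3 38.9] 15.2 43.2 313
cream [429.3 176.3] [70.9 40.3] -19.6 23.7 412
chrome [445.5   9.8] [69.9 42.2] -2.4 23.9 318
knob [ 445.6 -173.5] [29.7 29.3] -51.3 21.8 71
caddybar [ 443.7 -312.6] [108.9 108.8] 88.2 67.4 265
caddywalls [ 444.8 -331.1] [147.8 130.7] 86.4 30.4 239
```

```bash
python3 -m crank '{"claw":[87,87,87,87,87,87,87,87,87,87],"delta_pos":[[32,-39,-20],[64,-78,-45],[96,-117,-70],[128,-157,-95],[160.6,-195.8,-122],[160.6,-195.8,-122],[160.6,-195.8,-122],[160.6,-195.8,-122],[160.6,-195.8,-122],[160.6,-195.8,-122]],"delta_rot":[[0,0,0.17],[0,0,0.34],[0,0,0.5],[0,0,0.684],[0,0,0.684],[0,0,0.684],[0,0,0.684],[0,0,0.684],[0,0,0.684],[0,0,0.684]]}' 20
python3 - <<'E'
from h import *
old=cv2.imread('pics/top0.png')[180:216,84:132]
c=shot('side','s1.png'); a=c['image'][280:384,190:330,::-1]
a=cv2.resize(a,(560,416)); b=cv2.resize(old,(240,180),interpolation=cv2.INTER_CUBIC)
o=np.zeros((416,800,3),np.uint8);o[:,:560]=a;o[:180,560:]=b;cv2.imwrite('pics/c1.png',o)
E
```

```text
t: 1.35
ee_pos: [426.2, 370.5, 101.0]
tool_rot: [0.0, -0.123, 0.992, 0.0]
wrist_force: [-0.2, -0.1, -0.3]
finger_gap: 87.1
finger_force: 0.0
```

View pics/c1.png

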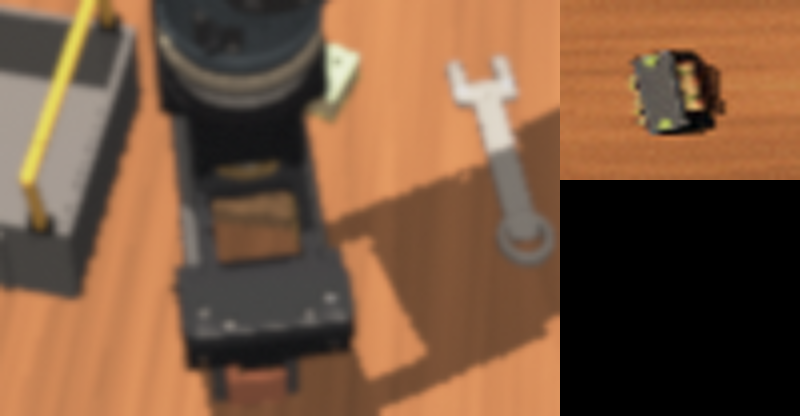

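```bash
python3 -m crank '{"claw":[87,87,87,87,30,30,30,30,30,30],"delta_pos":[[0,0,-40],[0,0,-75],[0,0,-95],[0,0,-95],[0,0,-95],[0,0,-95],[0,0,-95],[0,0,-95],[0,0,-60],[0,0,-10]],"delta_rot":[[0,0,0],[0,0,0],[0,0,0],[0,0,0],[0,0,0],[0,0,0],[0,0,0],[0,0,0],[0,0,0],[0,0,0]]}' 25
python3 -m crank '{"claw":[30,30,30,30,30,30,30,30,30,30],"delta_pos":[[0,0,45],[20,-10,45],[60,-35,45],[100,-60,45],[145,-85,45],[195.8,-113.2,45],[195.8,-113.2,45],[195.8,-113.2,45],[195.8,-113.2,45],[195.8,-113.2,45]],"delta_rot":[[0,0,0],[0,0,0],[0,0,-0.1],[0,0,-0.2],[0,0,-0.332],[0,0,-0.332],[0,0,-0.332],[0,0,-0.332],[0,0,-0.332],[0,0,-0.332]]}'
python3 - <<'E'
from h import *
c=shot('side','s2.png'); W=cloud(c)
cv2.imwrite('pics/c2.png',cv2.resize(c['image'][150:384,80:330,::-1],(640,600)))
E
```

```text
t: 2.65
ee_pos: [425.6, 369.0, 90.3]
tool_rot: [-0.002, -0.122, 0.993, -0.001]
wrist_force: [1.3, 0.5, -0.5]
finger_gap: 35.5
finger_force: 0.0
t: 3.9
ee_pos: [621.3, 257.4, 135.4]
tool_rot: [-0.0, 0.043, 0.999, -0.0]
wrist_force: [0.5, 0.1, -0.0]
finger_gap: 29.7
finger_force: 0.0
```

View pics/c2.png

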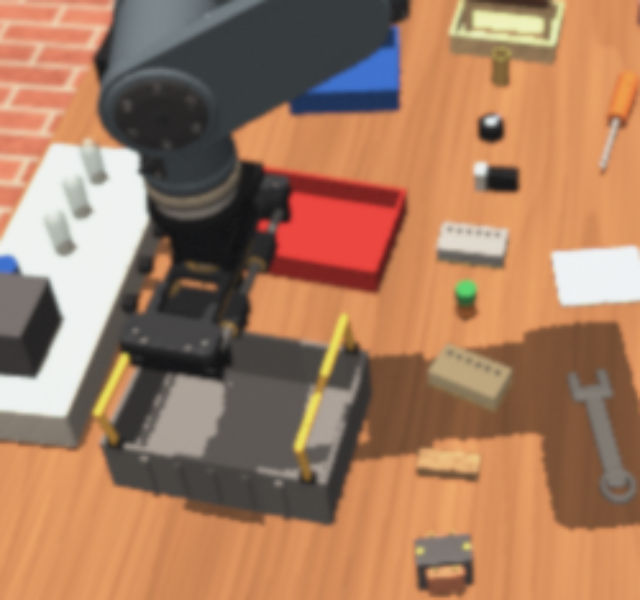

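The fingers were slow and closed only after the lift, so the transformer (crop 443,565) is still at its place. I'll re-measure it and go back with the fingers set ahead to 58 mm.

```bash
python3 - <<'E'
from h import *
c=shot('top','t2.png'); W=cloud(c)
print(*blob(W,(94,118,185,212),8,60))
V=cloud(load('side')); print(*blob(V,(238,270,352,384),36,60))
E
```

```text
[425.3 368.7] [46.4 39.6] 13.6 39.0 227
[427.7 372.5] [46.  40.1] 14.9 42.9 317
```

```bash
python3 -m crank '{"claw":[60,60,60,60,60,60,60,60,60,60],"delta_pos":[[-45,25,0],[-90,52,0],[-140,80,0],[-195.8,113.2,-30],[-195.8,113.2,-60],[-195.8,113.2,-60],[-195.8,113.2,-90],[-195.8,113.2,-130],[-195.8,113.2,-130],[-195.8,113.2,-130]],"delta_rot":[[0,0,0.1],[0,0,0.2],[0,0,0.332],[0,0,0.332],[0,0,0.332],[0,0,0.332],[0,0,0.332],[0,0,0.332],[0,0,0.332],[0,0,0.332]]}'
python3 -m crank '{"claw":[30,30,30,30,30,30,30,30,30,30],"delta_pos":[[0,0,0],[0,0,0],[0,0,0],[0,0,0],[0,0,0],[0,0,0],[0,0,20],[0,0,60],[0,0,110],[0,0,130]],"delta_rot":[[0,0,0],[0,0,0],[0,0,0],[0,0,0],[0,0,0],[0,0,0],[0,0,0],[0,0,0],[0,0,0],[0,0,0]]}'
```

```text
t: 5.25
ee_pos: [428.4, 370.1, 7.1]
tool_rot: [0.001, -0.121, 0.993, 0.001]
wrist_force: [0.2, 0.2, 0.2]
finger_gap: 59.9
finger_force: 0.0
t: 6.5
ee_pos: [427.3, 370.1, 137.7]
tool_rot: [0.001, -0.122, 0.993, 0.001]
wrist_force: [0.2, 0.4, -3.2]
finger_gap: 39.7
finger_force: 24.9
```

```bash
python3 -m crank '{"claw":[30,30,30,30,30,30,30,30,30,30],"delta_pos":[[45,-25,0],[90,-52,0],[140,-80,0],[195.8,-113.2,0],[195.8,-113.2,-10],[195.8,-113.2,-60],[195.8,-113.2,-100],[195.8,-113.2,-120],[195.8,-113.2,-125.5],[195.8,-113.2,-125.5]],"delta_rot":[[0,0,-0.1],[0,0,-0.2],[0,0,-0.332],[0,0,-0.332],[0,0,-0.332],[0,0,-0.332],[0,0,-0.332],[0,0,-0.332],[0,0,-0.332],[0,0,-0.332]]}'
python3 -m crank '{"claw":[58,58,58,58,58,58,58,58,58,58],"delta_pos":[[0,0,0],[0,0,0],[0,0,0],[0,0,0],[0,0,40],[0,0,90],[0,0,140],[-40,-20,150],[-90,-40,140],[-140,-60,125]],"delta_rot":[[0,0,0],[0,0,0],[0,0,0],[0,0,0],[0,0,0],[0,0,0],[0,0,0],[0,0,0],[0,0,-0.1],[0,0,-0.2]]}'
python3 - <<'E'
from h import *
c=shot('top','t3.png'); W=cloud(c)
cv2.imwrite('pics/c3.png',cv2.resize(c['image'][80:220,80:260,::-1],(720,560)))
for n,b,z0,z1 in [('cream',(158,186,180,215),12,40),('crate',(104,174,88,172),58,69),('crate2',(104,174,88,172),45,69),('trafo',(125,155,110,150),36,55)]: print(n,*blob(W,b,z0,z1))
E
```

```text
t: 7.75
ee_pos: [622.2, 256.9, 10.6]
tool_rot: [0.0, 0.044, 0.999, 0.0]
wrist_force: [-0.1, 0.0, -3.5]
finger_gap: 39.9
finger_force: 24.9
t: 9.0
ee_pos: [481.7, 196.0, 135.8]
tool_rot: [0.001, 0.145, 0.989, 0.0]
wrist_force: [-0.1, -0.5, -0.4]
finger_gap: 58.2
finger_force: 0.0
cream [426.4 174.5] [69.6 38.9] -20.3 22.0 203
crate [629.6 253.8] [184.4 146.5] -6.5 64.2 294
crate2 [627.4 254.9] [187.  149.1] -4.6 58.4 565
trafo [620.4 254.6] [43.2 39.6] 0.6 44.7 171
```

View pics/c3.png

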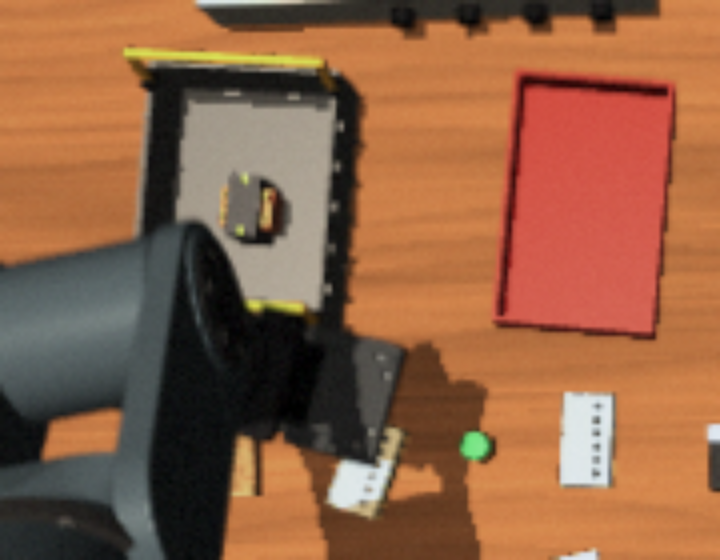

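The transformer stands centred in the crate (crop 250,210). Next is the cream pickup, into the far half of the red bin.

```bash
python3 -m crank '{"claw":[58,58,58,58,58,58,58,58,58,58],"delta_pos":[[-50,-18,0],[-54.5,-21,-40],[-54.5,-21,-90],[-54.5,-21,-120],[-54.5,-21,-132],[-54.5,-21,-132],[-54.5,-21,-132],[-54.5,-21,-132],[-54.5,-21,-132],[-54.5,-21,-132]],"delta_rot":[[0,0,-0.03],[0,0,-0.061],[0,0,-0.061],[0,0,-0.061],[0,0,-0.061],[0,0,-0.061],[0,0,-0.061],[0,0,-0.061],[0,0,-0.061],[0,0,-0.061]]}'
python3 -m crank '{"claw":[28,28,28,28,28,28,28,28,28,28],"delta_pos":[[0,0,0],[0,0,0],[0,0,0],[0,0,0],[0,0,0],[0,0,30],[0,0,75],[50,-36,80],[100,-72,80],[150,-108,80]],"delta_rot":[[0,0,0],[0,0,0],[0,0,0],[0,0,0],[0,0,0],[0,0,0],[0,0,0],[0,0,0.08],[0,0,0.16],[0,0,0.241]]}'
python3 -m crank '{"claw":[28,28,28,28,28,28,28,60,60,60],"delta_pos":[[45,-33,0],[87.3,-65.3,0],[87.3,-65.3,-25],[87.3,-65.3,-60],[87.3,-65.3,-74],[87.3,-65.3,-75.5],[87.3,-65.3,-75.5],[87.3,-65.3,-75.5],[87.3,-65.3,-75.5],[87.3,-65.3,-75.5]],"delta_rot":[[0,0,0],[0,0,0],[0,0,0],[0,0,0],[0,0,0],[0,0,0],[0,0,0],[0,0,0],[0,0,0],[0,0,0]]}'
```

```text
t: 10.3
ee_pos: [428.2, 175.6, 3.5]
tool_rot: [0.0, 0.173, 0.985, 0.0]
wrist_force: [0.7, 1.6, -0.8]
finger_gap: 57.9
finger_force: 0.0
t: 11.55
ee_pos: [579.1, 66.5, 83.2]
tool_rot: [0.0, 0.052, 0.999, 0.0]
wrist_force: [0.6, 0.7, -1.8]
finger_gap: 38.0
finger_force: 25.0
t: 12.8
ee_pos: [665.6, 2.2, 8.1]
tool_rot: [0.0, 0.054, 0.999, -0.0]
wrist_force: [-0.2, 0.3, 0.3]
finger_gap: 56.7
finger_force: 0.0
```

```bash
python3 -m crank '{"claw":[60,60,60,60,60,60,60,60,60,60],"delta_pos":[[0,0,40],[0,0,70],[-55,2,75],[-110,4,75],[-170,6,75],[-221.6,6.9,60],[-221.6,6.9,20],[-221.6,6.9,0],[-221.6,6.9,-4.5],[-221.6,6.9,-4.5]],"delta_rot":[[0,0,0],[0,0,0],[0,0,0],[0,0,0.04],[0,0,0.075],[0,0,0.075],[0,0,0.075],[0,0,0.075],[0,0,0.075],[0,0,0.075]]}'
python3 -m crank '{"claw":[28,28,28,28,28,28,28,28,28,28],"delta_pos":[[0,0,0],[0,0,0],[0,0,0],[0,0,0],[0,0,0],[0,0,30],[0,0,75],[50,1,80],[100,2,80],[134.2,2.7,80]],"delta_rot":[[0,0,0],[0,0,0],[0,0,0],[0,0,0],[0,0,0],[0,0,0],[0,0,0],[0,0,0],[0,0,-0.04],[0,0,-0.075]]}'
python3 -m crank '{"claw":[28,28,28,28,28,28,60,60,60,60],"delta_pos":[[0,0,0],[0,0,-25],[0,0,-60],[0,0,-74],[0,0,-75.5],[0,0,-75.5],[0,0,-75.5],[0,0,-75.5],[0,0,-75.5],[0,0,-75.5]],"delta_rot":[[0,0,0],[0,0,0],[0,0,0],[0,0,0],[0,0,0],[0,0,0],[0,0,0],[0,0,0],[0,0,0],[0,0,0]]}'
```

```text
t: 14.05
ee_pos: [444.0, 9.0, 3.2]
tool_rot: [0.0, 0.016, 1.0, -0.0]
wrist_force: [-0.0, -0.6, -0.7]
finger_gap: 60.1
finger_force: 0.0
t: 15.3
ee_pos: [580.2, 11.8, 83.4]
tool_rot: [0.001, 0.054, 0.999, -0.0]
wrist_force: [0.2, 0.7, -1.0]
finger_gap: 37.8
finger_force: 24.9
t: 16.55
ee_pos: [578.0, 11.8, 7.7]
tool_rot: [0.0, 0.054, 0.999, -0.0]
wrist_force: [-0.8, -0.7, 0.1]
finger_gap: 59.3
finger_force: 0.0
```

```bash
python3 -m crank '{"claw":[60,60,55,55,55,55,55,55,55,55],"delta_pos":[[0,0,40],[0,0,70],[-33,-46,75],[-66,-92,75],[-100,-138,75],[-134.5,-186.7,60],[-134.5,-186.7,20],[-134.5,-186.7,0],[-134.5,-186.7,-4.5],[-134.5,-186.7,-4.5]],"delta_rot":[[0,0,0],[0,0,0],[0,0,0],[0,0,0],[0,0,0],[0,0,0],[0,0,0],[0,0,0],[0,0,0],[0,0,0]]}' 12
python3 -m crank '{"claw":[25,25,25,25,25,25,25,25,25,25],"delta_pos":[[0,0,0],[0,0,0],[0,0,0],[0,0,0],[0,0,0],[0,0,30],[0,0,75],[50,-21,80],[100,-42,80],[150,-63,80]],"delta_rot":[[0,0,0],[0,0,0],[0,0,0],[0,0,0],[0,0,0],[0,0,0],[0,0,0],[0,0,0],[0,0,0],[0,0,0]]}'
python3 -m crank '{"claw":[25,25,25,25,25,25,55,55,55,55],"delta_pos":[[33.6,-14.6,0],[33.6,-14.6,-25],[33.6,-14.6,-60],[33.6,-14.6,-74],[33.6,-14.6,-75.5],[33.6,-14.6,-75.5],[33.6,-14.6,-75.5],[33.6,-14.6,-75.5],[33.6,-14.6,-75.5],[33.6,-14.6,-75.5]],"delta_rot":[[0,0,0],[0,0,0],[0,0,0],[0,0,0],[0,0,0],[0,0,0],[0,0,0],[0,0,0],[0,0,0],[0,0,0]]}'
python3 -m crank '{"claw":[45,25,0,0,0,0,0,0,0,0],"delta_pos":[[0,0,40],[0,0,90],[0,0,145],[0,0,192.5],[0,60,192.5],[0,120,192.5],[0,170,192.5],[0,170,192.5],[0,170,192.5],[0,170,192.5]],"delta_rot":[[0,0,0],[0,0,0],[0,0,0],[0,0,0],[0,0,0],[0,0,0],[0,0,0],[0,0,0],[0,0,0],[0,0,0]]}'
python3 - <<'E'
from h import *
c=shot('top','t4.png'); W=cloud(c)
cv2.imwrite('pics/c4.png',cv2.resize(c['image'][80:220,80:380,::-1],(800,373)))
s=shot('side','s4.png'); V=cloud(s); hsv=cv2.cvtColor(s['image'],cv2.COLOR_RGB2HSV)
cv2.imwrite('pics/s4c.png',s['image'][130:384,80:330,::-1].repeat(2,0).repeat(2,1))
for n,b in [('b',(195,235,260,330)),('a',(105,155,250,330))]:
    u0,u1,v0,v1=b; m=np.zeros(hsv.shape[:2],bool); h=hsv[v0:v1,u0:u1]; m[v0:v1,u0:u1]=(h[...,0]>18)&(h[...,0]<35)&(h[...,1]>130)&(h[...,2]>80)&(V[v0:v1,u0:u1,2]>95)
    P=V[m]; print(n,len(P),np.nanmedian(P,0).round(1),np.nanmax(P[:,2]).round(1))
for n,b,z0,z1 in [('crate',(104,174,84,172),58,69),('a',(104,174,84,115),96,125),('bb',(104,174,145,175),96,125)]: print(n,*blob(W,b,z0,z1))
P=V[255:384,105:235].reshape(-1,3);P=P[(P[:,2]>58)&(P[:,2]<68)&(P[:,0]>500)];print('side crate',cv2.minAreaRect(P[:,:2].astype(np.float32)))
E
```

```text
t: 17.8
ee_pos: [443.6, -174.8, 3.2]
tool_rot: [0.0, 0.054, 0.999, -0.0]
wrist_force: [1.1, 0.3, -0.1]
finger_gap: 55.0
finger_force: 0.0
t: 19.05
ee_pos: [594.5, -238.4, 83.3]
tool_rot: [-0.0, 0.054, 0.999, -0.0]
wrist_force: [0.5, -0.4, -0.6]
finger_gap: 31.1
finger_force: 12.0
t: 20.3
ee_pos: [627.0, -252.5, 7.7]
tool_rot: [0.0, 0.054, 0.999, -0.0]
wrist_force: [-0.3, -0.4, 0.8]
finger_gap: 54.2
finger_force: 0.0
t: 21.55
ee_pos: [627.2, -83.9, 200.0]
tool_rot: [0.0, 0.055, 0.999, -0.0]
wrist_force: [0.2, -0.3, 0.3]
finger_gap: 0.3
finger_force: 0.0
b 185 [542.  263.8 112.8] 117.4
a 168 [713.8 259.7 112.7] 117.4
crate [621.4 255.4] [200.1 147.6] -4.9 64.6 403
a [711.8 248.3] [142.3  10.1] 85.4 110.2 157
bb [540.5 261.4] [140.8   8.7] 85.6 111.7 152
side crate ((681.6436157226562, 240.94601440429688), (176.94581604003906, 342.87542724609375), 74.12889862060547)
```

View pics/c4.png

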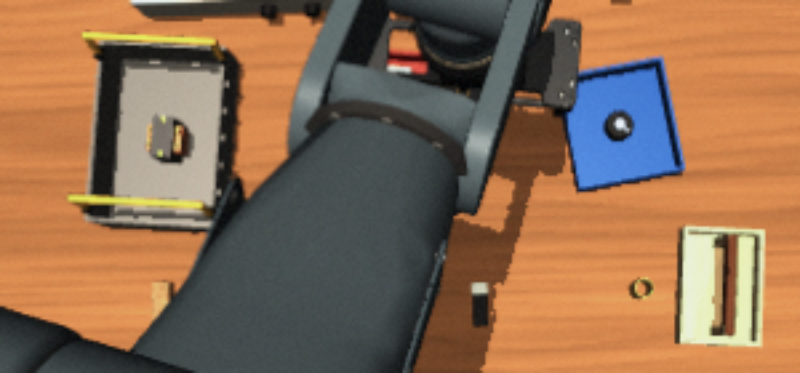

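View pics/s4c.png

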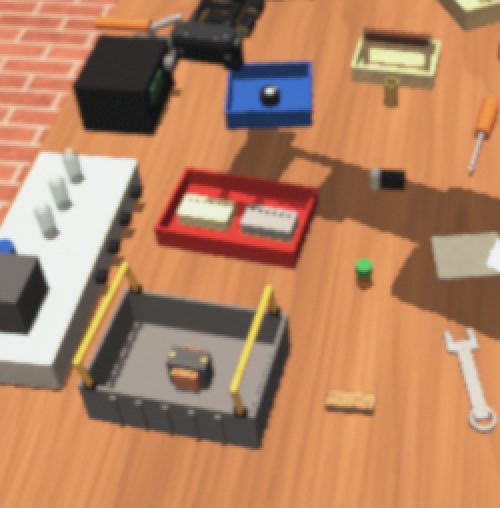

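Both pickups lie flat side by side in the red bin (side crop 207,212 and 270,220), the knob is upright in the blue bin, and the transformer stands in the crate. Before pushing bail a I'll check clearance to the amp.

```bash
python3 - <<'E'
from h import *
for n in('top','side'):
    W=cloud(load(n)); P=W.reshape(-1,3); P=P[(P[:,0]>722)&(P[:,0]<1000)&(P[:,1]>100)&(P[:,1]<400)&(P[:,2]>5)]
    for a in range(725,860,10):
        s=P[(P[:,0]>=a)&(P[:,0]<a+10)]
        if len(s): print(n,a,len(s),s[:,2].max().round(),end=' | ')
    s=P[P[:,2]>125]; print('\nhigh',len(s),s.min(0) if len(s) else '')
E
```

```text
top 725 5 64.0 | top 735 2 6.0 | top 745 1 6.0 | top 755 29 45.0 | top 765 437 60.0 | top 775 207 60.0 | top 785 209 60.0 | top 795 203 60.0 | top 805 419 119.0 | top 815 222 121.0 | top 825 222 119.0 | top 835 206 120.0 | top 845 206 118.0 | top 855 241 119.0 | 
high 0 
side 725 35 69.0 | side 735 11 7.0 | side 745 13 6.0 | side 755 41 43.0 | side 765 687 62.0 | side 775 318 62.0 | side 785 318 61.0 | side 795 331 62.0 | side 805 664 122.0 | side 815 374 122.0 | side 825 398 120.0 | side 835 385 120.0 | side 845 331 121.0 | side 855 345 121.0 | 
high 0
```

```bash
python3 -m crank '{"claw":[0,0,0,0,0,0,0,0,0,0],"delta_pos":[[18,55,0],[36,110,0],[55,165,0],[74,220,0],[95,275,0],[113,328.7,0],[113,328.7,0],[113,328.7,-55],[113,328.7,-108],[113,328.7,-108]],"delta_rot":[[0,0,0],[0,0,0],[0,0,0.021],[0,0,0.021],[0,0,0.021],[0,0,0.021],[0,0,0.021],[0,0,0.021],[0,0,0.021],[0,0,0.021]]}' 20
python3 -m crank '{"claw":[0,0,0,0,0,0,0,0,0,0],"delta_pos":[[-8,0.7,0],[-17,1.5,0],[-26,2.3,0],[-35,3,0],[-43.8,3.8,-2],[-43.8,3.8,-2],[-43.8,3.8,38],[-65.7,5.8,38],[-65.7,5.8,38],[-65.7,5.8,38]],"delta_rot":[[0,0,0],[0,0,0],[0,0,0],[0,0,0],[0,0,0],[0,0,0],[0,0,0],[0,0,0],[0,0,0],[0,0,0]]}'
python3 -m crank '{"claw":[0,0,0,0,0,0,0,0,0,0],"delta_pos":[[0,0,-12],[0,0,-24],[0,0,-36],[0,0,-46],[0,0,-53],[0,0,-56],[0,0,-57.5],[0,0,-57.5],[0,0,-57.5],[0,0,-57.5]],"delta_rot":[[0,0,0],[0,0,0],[0,0,0],[0,0,0],[0,0,0],[0,0,0],[0,0,0],[0,0,0],[0,0,0],[0,0,0]]}'
python3 - <<'E'
from h import *
s=shot('side','s5.png'); cv2.imwrite('pics/s5c.png',s['image'][200:384,80:330,::-1].repeat(2,0).repeat(2,1))
E
```

```text
t: 22.9
ee_pos: [735.6, 243.4, 85.7]
tool_rot: [-0.007, 0.044, 0.999, -0.002]
wrist_force: [-0.3, -0.5, -0.3]
finger_gap: 0.3
finger_force: 0.0
t: 24.15
ee_pos: [674.2, 252.0, 129.4]
tool_rot: [-0.001, 0.043, 0.999, -0.0]
wrist_force: [0.3, -0.0, -0.2]
finger_gap: 0.7
finger_force: 0.0
t: 25.4
ee_pos: [674.2, 252.0, 74.1]
tool_rot: [0.0, 0.043, 0.999, -0.0]
wrist_force: [-3.9, -1.5, 6.3]
finger_gap: 0.8
finger_force: 3.4
```

View pics/s5c.png

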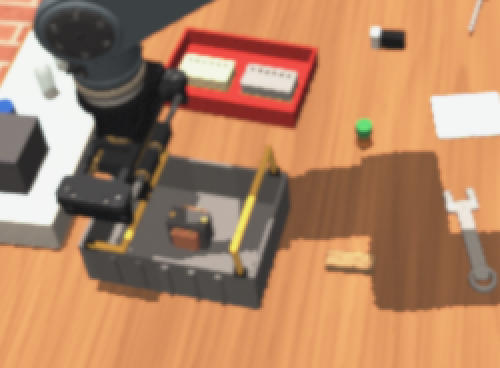

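Bail a lies in, at z 74 with 6 N against its stop. Now bail b.

```bash
python3 -m crank '{"claw":[0,0,0,0,0,0,0,0,0,0],"delta_pos":[[0,0,45],[0,0,80],[-50,4.5,80],[-105,9,80],[-161.4,14.1,80],[-161.4,14.1,80],[-161.4,14.1,50],[-161.4,14.1,19.5],[-161.4,14.1,19.5],[-161.4,14.1,19.5]],"delta_rot":[[0,0,0],[0,0,0],[0,0,0],[0,0,0],[0,0,0],[0,0,0],[0,0,0],[0,0,0],[0,0,0],[0,0,0]]}' 20
python3 -m crank '{"claw":[0,0,0,0,0,0,0,0,0,0],"delta_pos":[[8,-0.7,0],[17,-1.5,0],[26,-2.3,0],[35.9,-3.1,-2],[35.9,-3.1,-2],[35.9,-3.1,38],[57.8,-5.1,38],[57.8,-5.1,38],[57.8,-5.1,28],[57.8,-5.1,18]],"delta_rot":[[0,0,0],[0,0,0],[0,0,0],[0,0,0],[0,0,0],[0,0,0],[0,0,0],[0,0,0],[0,0,0],[0,0,0]]}'
python3 -m crank '{"claw":[0,0,0,0,0,0,0,0,0,0],"delta_pos":[[0,0,-12],[0,0,-22],[0,0,-31],[0,0,-36],[0,0,-37.5],[0,0,-37.5],[0,0,-37.5],[0,0,-37.5],[0,0,20],[0,0,80]],"delta_rot":[[0,0,0],[0,0,0],[0,0,0],[0,0,0],[0,0,0],[0,0,0],[0,0,0],[0,0,0],[0,0,0],[0,0,0]]}'
```

```text
t: 26.7
ee_pos: [514.5, 266.3, 92.8]
tool_rot: [0.001, 0.044, 0.999, 0.0]
wrist_force: [-0.1, 0.1, 0.3]
finger_gap: 0.5
finger_force: 0.0
t: 27.95
ee_pos: [569.2, 260.9, 108.7]
tool_rot: [-0.001, 0.043, 0.999, -0.0]
wrist_force: [-1.0, -0.7, 0.4]
finger_gap: 0.4
finger_force: 0.0
t: 29.2
ee_pos: [568.6, 260.7, 189.5]
tool_rot: [-0.003, 0.043, 0.999, -0.001]
wrist_force: [1.0, -0.4, -0.1]
finger_gap: 0.3
finger_force: 0.0
```

```bash
python3 -m crank '{"claw":[40,40,40,40,40,40,40,40,40,40],"delta_pos":[[-12,-60,0],[-24,-120,0],[-36,-180,0],[-48,-240,0],[-60,-300,0],[-72,-360,0],[-84,-420,0],[-96,-470,0],[-96,-470,0],[-96,-470,0]],"delta_rot":[[0,0,0],[0,0,0],[0,0,0],[0,0,0],[0,0,0],[0,0,0.017],[0,0,0.017],[0,0,0.017],[0,0,0.017],[0,0,0.017]]}' 30
python3 - <<'E'
from h import *
c=shot('top','t6.png'); W=cloud(c); s=shot('side','s6.png');V=cloud(s)
o=np.zeros((420,800,3),np.uint8)
o[:420,:400]=cv2.resize(c['image'][80:185,90:190,::-1],(400,420)); o[:,400:]=cv2.resize(s['image'][120:382,80:330,::-1],(400,420)); cv2.imwrite('pics/c6.png',o)
for n,b,z0,z1 in [('walls',(328,372,160,214),22,38),('bar',(328,372,160,214),60,80),('crate',(104,174,84,172),56,68)]: print(n,*blob(W,b,z0,z1))
for n,im,X,(u0,u1,v0,v1) in [('t',c,W,(104,174,84,172)),('s',s,V,(105,235,250,384))]:
    h=cv2.cvtColor(im['image'],cv2.COLOR_RGB2HSV)[v0:v1,u0:u1]; m=(h[...,0]>18)&(h[...,0]<35)&(h[...,1]>130)&(h[...,2]>80); P=X[v0:v1,u0:u1][m]
    for k in (P[:,0]>622),(P[:,0]<622): 
        Q=P[k]; 
        if len(Q)>5: print(n,len(Q),np.nanmedian(Q,0).round(1),np.nanmax(Q[:,2]).round(1), cv2.minAreaRect(Q[:,:2].astype(np.float32)))
for z0,z1 in((24,36),(60,80)):
    P=V.reshape(-1,3);k=(P[:,2]>z0)&(P[:,2]<z1)&(P[:,0]>360)&(P[:,0]<530)&(P[:,1]<-285)&(P[:,1]>-425);P=P[k];print('side caddy',len(P),cv2.minAreaRect(P[:,:2].astype(np.float32)) if len(P) else '')
E
```

```text
t: 30.45
ee_pos: [473.7, -207.8, 189.4]
tool_rot: [-0.001, 0.035, 0.999, 0.001]
wrist_force: [-0.1, -0.5, 0.1]
finger_gap: 39.9
finger_force: 0.0
walls [ 422.2 -398.4] [134.3  53.9] -29.8 30.1 136
bar [ 412.9 -357.9] [55.1 12.3] -5.8 72.0 71
crate [621.6 256. ] [199.9 148.3] -5.0 63.6 388
t 178 [670.7 260.8  72.6] 78.2 ((671.6637573242188, 269.0626220703125), (175.84283447265625, 81.92889404296875), 82.14299774169922)
t 172 [571.3 275.5  73.5] 81.0 ((578.8297729492188, 260.7672119140625), (143.70875549316406, 75.08502197265625), 86.88330078125)
s 290 [672.8 252.4  74.5] 79.6 ((687.8925170898438, 230.05886840820312), (193.3273468017578, 52.53163146972656), 83.65410614013672)
s 295 [573.9 261.6  74.6] 81.1 ((569.3129272460938, 235.22402954101562), (202.42474365234375, 61.71451187133789), 86.33800506591797)
side caddy 206 ((442.9719543457031, -356.5116271972656), (95.03140258789062, 131.4962615966797), 87.76587677001953)
side caddy 175 ((441.1943664550781, -358.2170104980469), (20.579858779907227, 107.21553802490234), 85.77506256103516)
```

View pics/c6.png

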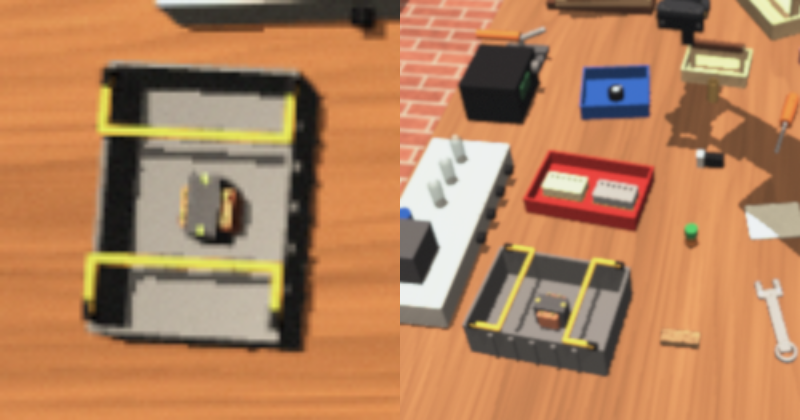

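Both bails lie fully in. Now I'll grasp the small caddy by its bar.

```bash
python3 -m crank '{"claw":[40,40,40,40,40,40,40,40,40,40],"delta_pos":[[-11,-50,0],[-22,-100,0],[-33.7,-149.5,0],[-33.7,-149.5,-10],[-33.7,-149.5,-50],[-33.7,-149.5,-100],[-33.7,-149.5,-135],[-33.7,-149.5,-146.5],[-33.7,-149.5,-146.5],[-33.7,-149.5,-146.5]],"delta_rot":[[0,0,0],[0,0,0],[0,0,0],[0,0,0],[0,0,0],[0,0,0],[0,0,0],[0,0,0],[0,0,0],[0,0,0]]}' 35
python3 -m crank '{"claw":[2,2,2,2,2,2,2,2,2,2],"delta_pos":[[0,0,0],[0,0,0],[0,0,0],[0,0,0],[0,0,0],[0,0,0],[0,0,10],[0,0,50],[0,0,100],[0,0,140]],"delta_rot":[[0,0,0],[0,0,0],[0,0,0],[0,0,0],[0,0,0],[0,0,0],[0,0,0],[0,0,0],[0,0,0],[0,0,0]]}'
```

```text
t: 31.8
ee_pos: [442.0, -358.8, 45.0]
tool_rot: [0.001, 0.034, 0.999, -0.001]
wrist_force: [0.2, -0.2, 0.7]
finger_gap: 40.2
finger_force: 0.0
t: 33.05
ee_pos: [440.9, -358.1, 185.3]
tool_rot: [0.0, 0.035, 0.999, 0.0]
wrist_force: [0.9, 0.1, -2.0]
finger_gap: 11.5
finger_force: 35.0
```

```bash
python3 -m crank '{"claw":[2,2,2,2,2,2,2,2,2,2],"delta_pos":[[8,27,0],[22,74,0],[37,125,0],[52,176,0],[67,227,0],[82,278,0],[97,329,0],[112,380,0],[127,430,0],[142,480,0]],"delta_rot":[[0,0,0],[0,0,0],[0,0,0],[0,0,0],[0,0,0],[0,0,0],[0,0,0],[0,0,0],[0,0,-0.017],[0,0,-0.017]]}'
python3 -m crank '{"claw":[2,2,2,2,2,2,2,2,2,2],"delta_pos":[[12,42,0],[24,84,0],[34,115,0],[40,136,0],[40,136,0],[40,136,-20],[40,136,-40],[40,136,-50],[40,136,-50],[40,136,-50]],"delta_rot":[[0,0,0],[0,0,0],[0,0,0],[0,0,0],[0,0,0],[0,0,0],[0,0,0],[0,0,0],[0,0,0],[0,0,0]]}'
python3 - <<'E'
from h import *
c=shot('top','t7.png'); W=cloud(c); s=shot('side','s7.png');V=cloud(s)
o=np.zeros((420,800,3),np.uint8)
o[:420,:400]=cv2.resize(c['image'][80:185,90:190,::-1],(400,420)); o[:,400:]=cv2.resize(s['image'][170:370,80:270,::-1],(400,420)); cv2.imwrite('pics/c7.png',o)
E
```

```text
t: 34.3
ee_pos: [582.5, 123.4, 183.5]
tool_rot: [-0.001, 0.043, 0.999, 0.0]
wrist_force: [0.1, -0.8, -1.9]
finger_gap: 11.7
finger_force: 35.0
t: 35.55
ee_pos: [623.6, 257.2, 134.4]
tool_rot: [0.001, 0.044, 0.999, 0.0]
wrist_force: [-0.0, 0.3, -1.9]
finger_gap: 11.4
finger_force: 35.0
```

View pics/c7.png

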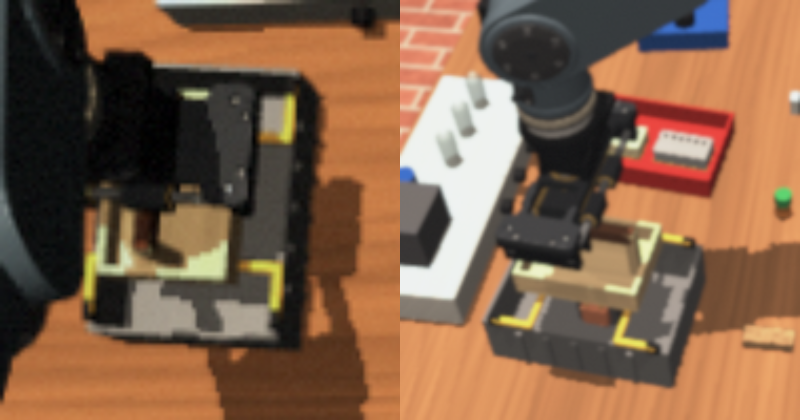

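The caddy hangs level above the crate and in line with it. I'll lower it.

```bash
python3 -m crank '{"claw":[2,2,2,2,2,2,2,2,2,2],"delta_pos":[[0,0,-5],[0,0,-10],[0,0,-13],[0,0,-15],[0,0,-16],[0,0,-16.5],[0,0,-16.5],[0,0,-16.5],[0,0,-16.5],[0,0,-16.5]],"delta_rot":[[0,0,0],[0,0,0],[0,0,0],[0,0,0],[0,0,0],[0,0,0],[0,0,0],[0,0,0],[0,0,0],[0,0,0]]}'
```

```text
t: 36.9
ee_pos: [622.8, 257.5, 117.7]
tool_rot: [-0.0, 0.043, 0.999, -0.0]
wrist_force: [-3.1, -0.6, 6.3]
finger_gap: 11.8
finger_force: 35.0
```

```bash
python3 -m crank '{"claw":[40,40,40,40,40,40,40,40,40,40],"delta_pos":[[0,0,0],[0,0,0],[0,0,0],[0,0,0],[0,0,0],[0,0,0],[0,0,20],[0,0,60],[0,0,110],[0,0,150]],"delta_rot":[[0,0,0],[0,0,0],[0,0,0],[0,0,0],[0,0,0],[0,0,0],[0,0,0],[0,0,0],[0,0,0],[0,0,0]]}'
python3 -m crank '{"claw":[40,40,40,40,40,40,40,40,40,40],"delta_pos":[[-10,-55,0],[-20,-110,0],[-30,-165,0],[-40,-220,0],[-50,-275,0],[-60,-320,0],[-60,-320,0],[-60,-320,0],[-60,-320,0],[-60,-320,0]],"delta_rot":[[0,0,0],[0,0,0],[0,0,0],[0,0,0],[0,0,0],[0,0,0],[0,0,0],[0,0,0],[0,0,0],[0,0,0]]}'
python3 - <<'E'
from h import *
c=shot('top','t8.png'); W=cloud(c); s=shot('side','s8.png');V=cloud(s)
o=np.zeros((420,800,3),np.uint8)
o[:420,:400]=cv2.resize(c['image'][80:185,90:190,::-1],(400,420)); o[:,400:]=cv2.resize(s['image'][120:382,80:330,::-1],(400,420)); cv2.imwrite('pics/c8.png',o)
b=(104,174,84,172)
for n,z0,z1 in [('rim',98,110),('bar',135,155),('crate',56,68)]: print(n,*blob(W,b,z0,z1))
P=V.reshape(-1,3)
for z0,z1 in((98,112),(136,155)):
    Q=P[(P[:,2]>z0)&(P[:,2]<z1)&(abs(P[:,0]-622)<100)&(abs(P[:,1]-256)<90)];print('side',len(Q),cv2.minAreaRect(Q[:,:2].astype(np.float32)))
    A=np.c_[Q[:,:2]-[622,256],np.ones(len(Q))];k=Q[:,2]>np.median(Q[:,2])-4;print('slope',np.linalg.lstsq(A[k],Q[k,2],rcond=None)[0].round(3))
E
```

```text
t: 38.15
ee_pos: [623.3, 257.6, 269.3]
tool_rot: [0.001, 0.043, 0.999, 0.0]
wrist_force: [0.3, 0.5, 0.4]
finger_gap: 40.1
finger_force: 0.0
t: 39.4
ee_pos: [563.1, -61.2, 267.0]
tool_rot: [0.0, 0.042, 0.999, 0.0]
wrist_force: [-0.8, -0.6, 1.3]
finger_gap: 40.1
finger_force: 0.0
rim [621.2 256.6] [128.7  93.9] -4.8 103.5 353
bar [621.2 255.9] [106.7  13.2] -5.2 145.3 222
crate [621.4 255.2] [200.8 148.1] -4.4 63.7 397
side 649 ((623.00537109375, 258.2297058105469), (93.76380157470703, 129.9830322265625), 84.39271545410156)
slope [-1.000e-03 -3.000e-03  1.053e+02]
side 357 ((622.6729736328125, 258.4029846191406), (14.912932395935059, 108.76608276367188), 84.68069458007812)
slope [-1.30000e-02 -1.44000e-01  1.47565e+02]
```

View pics/c8.png

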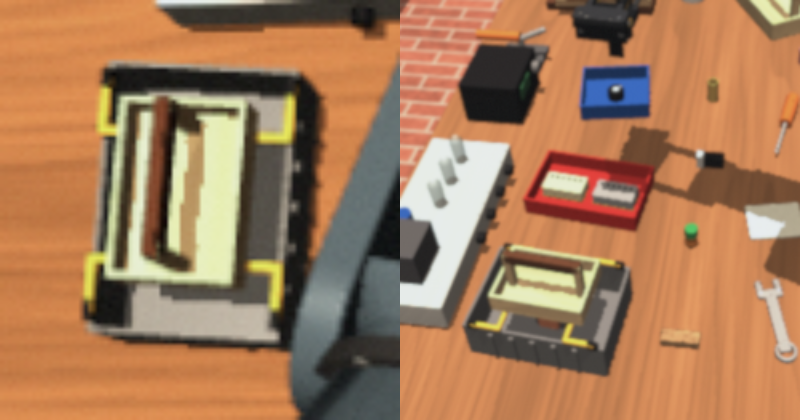

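The caddy sits level (rim at 104 mm, as expected), within about 1 mm of centre and in line with the crate. I'm handing in.

```bash
python3 -c "
from plant import manip
print(manip.hand_in())"
```

```text
the job is handed in; nothing more can be done
None
```

The job is done and handed in at about 39 s: transformer in the crate, both pickups flat in the red bin, knob upright in the blue bin, both bails in, and the caddy stacked level and centred on them.

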